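# Sort the used glassware and hold the tube basket over the drain basin

## Task

Clear up after the run: lay the square bottle flat in the long shallow tray and put the round jar in the square tub. Then pick up the tube basket by its handle, carry it over the splash guard without knocking the guard, and hold it still and level over the steel drain basin, centred on it and lined up with its sides, about 2 cm above the rim and not touching it: finish while still holding it there. Leave everything else where it stands.

Things in the scene. Friction and masses are not known exactly. Their poses are not given: they have to be found in the camera images.
- bottle_center (a point): Clear glass bottle of square section with a round white cap, lying on its side. Glass part 70 x 32 x 32 mm along its own x; neck and cap (25 mm across) carry on to +x, so that it spans -35 to +60 mm in x from this point, the centre of the glass part (16 mm above what it lies on). 90 g.
- jar_center (a point): Round clear glass jar with white lid, standing up: 50 mm across (lid 52 mm, the top 15 mm), 55 mm tall. The point is its centre, half-way up. 130 g.
- tray_in (a point): White long shallow tray, fixed. Outside 120 (its x) x 170 (its y) x 30 mm tall, walls and floor 4 mm. The point is the centre of its inner floor, 4 mm above the table.
- tray: The same tray: origin at the centre of its underside, on the table.
- tub_in (a point): White square tub, fixed. Outside 130 x 130 x 50 mm tall, walls and floor 4 mm. The point is the centre of its inner floor, 4 mm above the table. Tray and tub may change places.
- tub: The same tub: origin at the centre of its underside, on the table.
- basket_grip (a point): Steel tube basket holding eight capped tubes, with a tall handle. Basket 90 mm (its x) x 58 mm (its y), 30 mm tall, tubes up to 54 mm; two posts at its x ends carry a level grey bar, 90 mm long in x and 12 x 12 mm thick, top 136 mm above the underside, free space under it. The point is the centre of the bar, 130 mm above the basket's underside and over its centre. 240 g.
- basin_rim (a point): Steel rectangular drain basin, fixed: outside 130 mm (its x) x 96 mm (its y), 45 mm tall, wall 3 mm. The point is the centre of its mouth, level with the rim, 45 mm above the table.
- basin: The same basin: origin at the centre of its underside, on the table.
- guard: White upright splash guard, fixed, between basket and basin: 280 mm long (its x), 6 mm thick (feet 24 mm), top 88 mm above the table. Origin at the centre of its underside.
- stopper: Bystander, leave alone: black rubber stopper, 24 mm across, 18 mm tall, among the things to be sorted. Origin at its underside.
- vial: Bystander, leave alone: small glass vial standing up, 18 mm across, 35 mm tall, between the basket and the things to be sorted. Origin at its underside.
- vial2: Bystander, leave alone: glass vial standing up, 26 mm across, 45 mm tall, beyond the end of the guard. Origin at its underside.
- reagent: Bystander, leave alone: amber reagent bottle, 70 mm across, 150 mm tall, at the back. Origin at its underside.
- microplate: Bystander, leave alone: white 96-well plate lying flat, 86 x 128 x 14 mm, beyond the basin. Origin at its underside.
- tipbox: Bystander, leave alone: pipette tip box, white with yellow lid, 85 x 122 x 80 mm, at the back. Origin at its underside.
- spatula: Bystander, leave alone: thin steel laboratory spatula lying flat, 170 mm long, 12 mm wide at its ends, 5 mm thick, at the back. Origin at its underside.
Things that resemble listed ones, but are neither listed nor needed, are in the scene too. Leave any orange look-alike of the part that bears jar_center alone.

How it is judged:
By the outcome, as a careful person would: the job done as asked, in the order asked, and still so for the second after the job is handed in, while the arm keeps its last pose, push and grip.
It also fails if it takes over 72 s, if anything falls off the work surface, if the arm or the gripper's body presses on something with over 40 N, if the wrist force passes 120 N, or if a joint passes its speed limit or range.

## Robot

A 7-joint arm with a two-finger parallel gripper is mounted at the origin on the work surface. World frame = base frame: x ahead of the robot, y to its left, z up, the work surface at z = 0. Lengths are in m, angles in rad, forces in N, time in s.
With the tool pointing down it reaches from about 0.425 to 0.875 m from the base axis. Payload 4.7 kg.
Tool frame: the origin (TCP) lies midway between the tips of the shut fingers; the grasp point (between the pads) lies ctrl.grasp_offset behind it (ctrl.grasp_offset is the distance from the TCP to the grasp point, in m); z points along the fingers, y is the line along which they close (so a half turn about z gives the same grasp; the last joint's range is limited). The gripper opens to 87 mm and grips with 3 to 60 N. Pads are 19 mm wide; open, the fingers measure 117 mm over their backs; the gripper's body (75 mm by 190 mm) begins 51 mm behind the grasp point.
Start: joints at [1.289, 0.321, -0.07, 1.45, 0.023, 1.371, -0.057], TCP at [0.189, -0.622, 0.223] pointing down, gripper open.
Joint ranges: [-2.86, 2.86], [-0.3, 2.09], [-1.38, 1.24], [0.06, 2.45], [-1.56, 4.7], [0.09, 2.05], [-2.69, 2.69]. Speed limits (rad/s): [2.57, 2.57, 3.14, 3.14, 3.14, 3.14, 3.14].

## Interface

Orientations are given as a rotation vector (axis times angle).
In Python, from bench import ctrl gives the robot as it stands. The module is installed in compiled form; this text tells all that it offers.
- The arm moves only by the tool jog_arm, never from a script. Its argument "moves" is one flat list of numbers, 7 for each row, row after row: the shift along the tool's x, y, z in units of 30 cm (1.0 is 30 cm), then the turn, a rotation vector about the tool's x, y, z in units of 60 degrees (1.0 is 60 degrees), then the gripper's target within -1 to 1 (fully open at 1, half-way at 0, shut at -1). In form: [x, y, z, wx, wy, wz, fingers, x, y, z, wx, wy, wz, fingers, ...]. A call has exactly 8 rows; each row is the pose to reach, as a shift and turn from the pose commanded when the call began, along the tool's axes at that moment; what a row does not reach only later rows make up. A row lasts 1/8 s, in which the tool goes at most 62.5 mm and 10.7 degrees, less where a joint would pass 70% of its speed; a pose out of reach is approached as far as the arm can. A call with a number of a shift or a turn outside -1 to 1 is refused whole. A call with a gripper value outside its range is refused whole. The fingers move at their own pace and stop on an object; "newtons" is the grip in N (left out, the last holds). Time passes only in rows, so rows that repeat a pose let the fingers close, or fill a call up. It gives the time, the measured TCP pose, the force, the opening and the grip force at its end, in the units of the state.
- ctrl.get_state(): the state, without advancing time (a new reading comes with each control period).
- ctrl.get_image(name): name is "side" or "top"; returns a dict with "pixels" (480x640x3 uint8, red, green, blue), "fx", "fy", "cx", "cy" (pixels), "dist" ([k1, k2, p1, p2, k3] as OpenCV has them; the pictures are not rectified), "xyz" and "rotation" of the camera in the world. Camera axes: x right, y up, looking along -z (the intrinsics and any distortion apply to the point x, -y, -z); pixel columns grow to the right and rows downward; lengths in m; the calibration is good to about 2 mm. A picture is of the moment at which its call begins. There is no depth.
- ctrl.close_job(): hands the job in; it is judged then, once.
The state is a dict: "time": time; "joint_positions": joint angles; "qd": joint speeds; "joint_torque": joint torques, N m; "position": TCP position; "tool_rot": TCP orientation; "ft_force": force on the tool from outside, world axes, zero at the start; "torque": the same for the moment, N m; "grip_width": opening from 0.0 (shut) to 1.0 (fully open); "grip_force": force on a finger pad.
Only numpy, scipy, OpenCV 4.12 (cv2) and the standard library are available. Lean on these libraries where they do the work, as an engineer would, in place of code of your own. Each camera call takes 0.05 s, during which the arm holds its last target. There are 200 camera calls.

## Working session

There is one attempt and no reset: what is moved stays moved. The work goes in short steps, Python scripts to look and compute and a tool call to move; the robot and the scene stay as the last step left them, time stands still between calls to the robot, and variables do not carry over. Pictures are saved under pics/ and viewed, at most 10 in all, crops included, and the job is handed in when it is done.

Besides the shell and the picture viewer there is one more tool, called after "Call:" as a command line: name --argument value ..., lists and objects as JSON in quotes. jog_arm: Moves the arm, as the interface text tells. Its arguments: {"type":"object","properties":{"moves":{"type":"array"},"newtons":{"type":"number"}},"required":["moves"]}

```bash
mkdir -p pics
cat > h.py <<'E'
import numpy as np, cv2
from bench import ctrl
def cam(n):
    im=ctrl.get_image(n); im['K']=np.array([[im['fx'],0,im['cx']],[0,im['fy'],im['cy']],[0,0,1.]]); im['R']=np.array(im['rotation'],float)
    if im['R'].shape!=(3,3): im['R']=cv2.Rodrigues(im['R'])[0]
    im['t']=np.array(im['xyz']); im['d']=np.array(im['dist'],float); return im
F=np.diag([1.,-1,-1])
def ray(im,uv):
    p=cv2.undistortPoints(np.array(uv,float).reshape(-1,1,2),im['K'],im['d']).reshape(-1,2)
    return (im['R']@F@np.c_[p,np.ones(len(p))].T).T
def onplane(im,uv,z):
    r=ray(im,uv); return im['t']+r*((z-im['t'][2])/r[:,2])[:,None]
def proj(im,P):
    P=(F@im['R'].T@(np.array(P,float).reshape(-1,3)-im['t']).T).T
    return cv2.projectPoints(P,np.zeros(3),np.zeros(3),im['K'],im['d'])[0].reshape(-1,2)
def save(im,f): cv2.imwrite('pics/'+f,im['pixels'][:,:,::-1])
E
python3 - <<'E'
from h import *
for n in('top','side'):
    i=cam(n); save(i,n+'0.png'); print(n,i['t'],i['R'],i['fx'],i['d'],i['rotation'])
s=ctrl.get_state(); print(s,ctrl.grasp_offset)
E
```

```text
top [ 3.68260772e-01 -9.04229156e-04  1.17693705e+00] [[-6.22578744e-02  9.74225342e-01 -2.16815452e-01]
 [-9.98059638e-01 -6.09794670e-02  1.25882611e-02]
 [-9.57487789e-04  2.17178470e-01  9.76131444e-01]] 598.535015143778 [-0.08770502  0.          0.          0.          0.        ] [ 0.16867256 -0.17796216 -1.62603266]
side [0.43885901 0.70358502 0.58108024] [[-0.97396279  0.14515744 -0.17414304]
 [-0.22558824 -0.54428446  0.80800023]
 [ 0.0225039   0.82624679  0.56285862]] 464.272859269716 [-0.00601347  0.          0.          0.          0.        ] [ 0.12727077 -1.37162396 -2.58597298]
{'time': 0.1, 'joint_positions': array([ 1.28913262,  0.3217533 , -0.07010086,  1.45154112,  0.02260879,
        1.37080025, -0.05690406]), 'qd': array([ 0.00192739, -0.00361594,  0.00123087, -0.00430508,  0.00252437,
        0.00065566,  0.00059009]), 'joint_torque': array([ 4.05144119e-04, -4.92573202e+01, -4.05311454e-01, -3.13399494e+01,
       -6.43100473e-02,  3.94304143e-02, -1.62160909e-06]), 'position': array([ 0.18927297, -0.62131925,  0.2215741 ]), 'tool_rot': array([-3.10563302e+00, -4.62708656e-01,  5.45452672e-04]), 'ft_force': array([ 0.20278891,  0.01282729, -0.24262681]), 'torque': array([-0.02136708,  0.03654385, -0.07409532]), 'grip_force': 0.0, 'grip_width': 1.0018208298242604} 0.0187
```

View pics/top0.png

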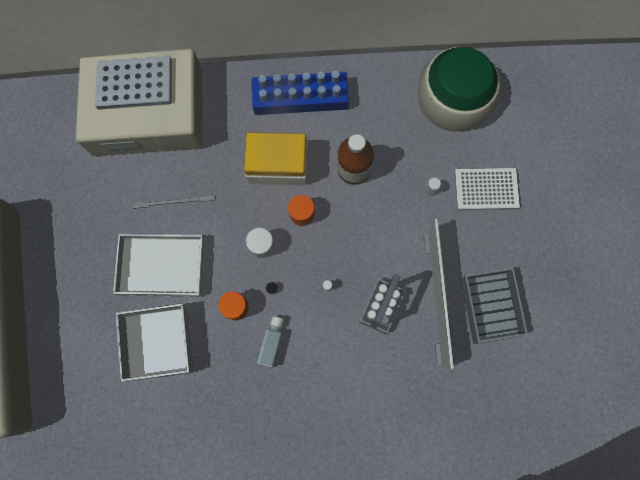

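View pics/side0.png

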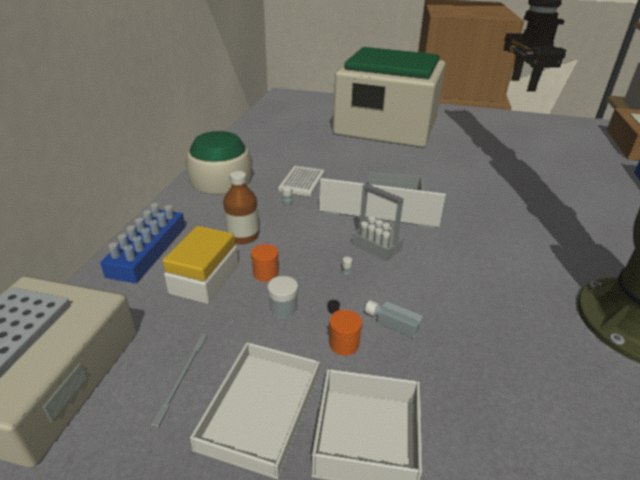

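The top view shows the tray at (160,265) and the tub at (153,343). The basket is at (383,303), the guard runs along about x=445, and the basin is at (495,305).

Jar candidates are the white-lidded glass jar at (259,241) and two orange look-alikes at (301,209) and (233,305). I choose (259,241). The only bottle candidate is (270,341), with its cap at (277,323). The basket candidate is (383,303); the blue rack at (300,92) is not it. Next I check these in close crops.

Run:
```python
from h import *
i=cam('top'); p=i['pixels'][:,:,::-1]
def crop(x0,y0,x1,y1,s,f):
    c=cv2.resize(p[y0:y1,x0:x1],None,fx=s,fy=s,interpolation=cv2.INTER_CUBIC)
    c=cv2.convertScaleAbs(c,alpha=1.3)
    for x in range(x0-x0%20+20,x1,20): cv2.putText(c,str(x),((x-x0)*s,8),0,.3,(0,255,255)); cv2.line(c,((x-x0)*s,10),((x-x0)*s,16),(0,255,255),1)
    for y in range(y0-y0%20+20,y1,20): cv2.putText(c,str(y),(0,(y-y0)*s),0,.3,(0,255,255))
    cv2.imwrite('pics/'+f,c)
crop(105,220,295,385,4,'c1.png'); crop(345,210,535,375,4,'c2.png')
```

```text
(no output)
```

View pics/c1.png

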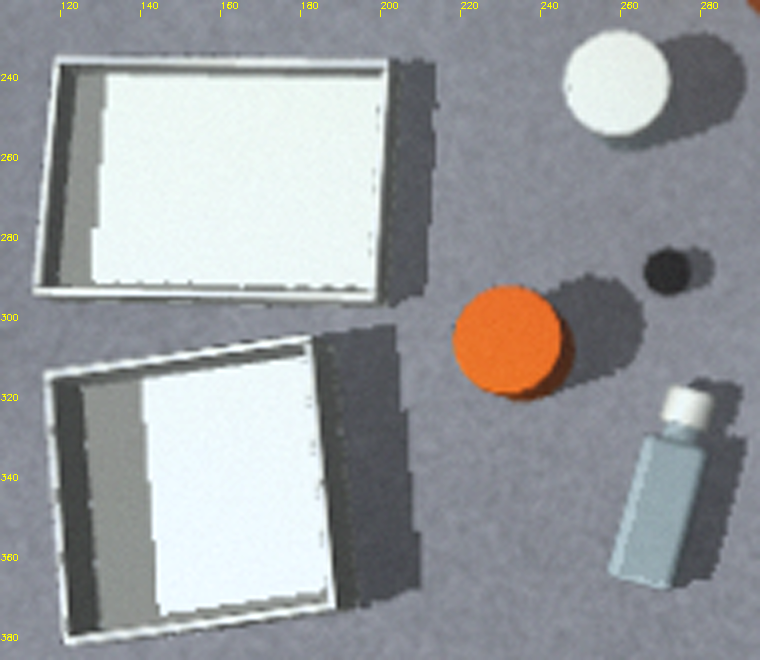

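View pics/c2.png

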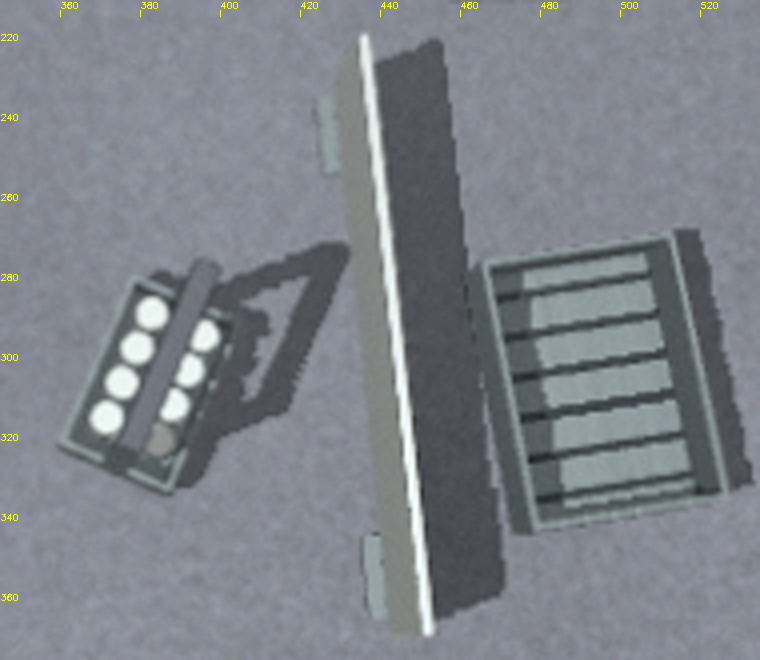

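The crops show the following:
- White-lid jar centred near (259,240).
- Stopper at (271,288).
- Bottle from (262,365) up to its cap at (276,321).
- Orange jar at (232,305).
- Basket bar from (396,275) to (377,321).
- Guard top edge from (436,219) to (452,368).
- Basin rim corners near (466,276), (513,269), (526,332) and (478,342).

```bash
cat > m.py <<'E'
from h import *
def c1(L): return np.array(L)/4-.375+[105,220]
def c2(L): return np.array(L)/4-.375+[345,210]
i=cam('top')
def rep(n,px,z,):
    P=onplane(i,px,z); c=P.mean(0)
    print(n,'c',c.round(4),'sides',np.linalg.norm(np.roll(P,-1,0)-P,axis=1).round(4),'ang',np.degrees([np.arctan2(*(np.roll(P,-1,0)-P)[k,1::-1]) for k in range(len(P))]).round(1)); return P
if __name__=='__main__':
    rep('tray',c1([(55,58),(388,62),(376,300),(35,294)]),.03)
    rep('tub',c1([(45,373),(312,337),(334,607),(66,642)]),.05)
    rep('bottle',c1([(650,436),(704,446),(668,588),(612,572)]),.032)
    rep('bcap',c1([(687,408)]),.025)
    rep('basket rim',c2([(133,278),(240,318),(170,492),(60,442)]),.03)
    rep('bar',c2([(206,262),(130,445)]),.136)
    rep('guard',c2([(364,36),(429,634)]),.088)
    rep('basin',c2([(486,266),(675,236),(728,490),(535,530)]),.045)
    rep('stopper',c1([(667,272)]),.018); rep('vial',[(328,285)],.035); rep('orange',c1([(508,340)]),.055)
    h=cv2.cvtColor(i['pixels'],cv2.COLOR_RGB2HSV)
    def blobs(m,nm,z):
        n,l,s,c=cv2.connectedComponentsWithStats(m.astype(np.uint8))
        for k in range(1,n):
            if s[k,4]>60: print(nm,c[k].round(1),s[k],onplane(i,c[k],z)[0].round(4))
    m=np.zeros(h.shape[:2],bool); m[220:262,240:280]=True
    blobs((h[...,2]>165)&m,'jar',.055)
    # cross-check from side
    j=cam('side'); g=cv2.cvtColor(j['pixels'],cv2.COLOR_RGB2HSV)
    m=np.zeros(g.shape[:2],bool); m[270:300,265:300]=True
    n,l,s,c=cv2.connectedComponentsWithStats(((g[...,2]>165)&(g[...,1]<40)&m).astype(np.uint8)); print('side jar lid',s[1:],c[1:])
    print('side proj of jar lid, bottle, bar ends, guard, basin', proj(j,np.r_[onplane(i,[(259,240.3)],.055),onplane(i,c1([(658,512)]),.032),onplane(i,c2([(206,262),(130,445)]),.136),onplane(i,c2([(364,36),(429,634)]),.088),onplane(i,c2([(486,266)]),.045),onplane(i,c1([(55,58),(388,62),(376,300),(35,294)]),.03),onplane(i,c1([(45,373),(312,337),(334,607),(66,642)]),.05)]).round(1).tolist())
E
python3 m.py
python3 - <<'E'
from h import *
s=ctrl.get_state(); R=cv2.Rodrigues(s['tool_rot'])[0]; print(R.round(3),s['position'])
j=cam('side');c=cv2.resize(j['pixels'][170:480,190:450,::-1],None,fx=2,fy=2,interpolation=cv2.INTER_CUBIC); cv2.imwrite('pics/s1.png',c[:600])
E
```

```text
tray c [0.6004 0.3286 0.03  ] sides [0.1679 0.1183 0.1685 0.1183] ang [-94.3 176.2  85.7  -4. ]
tub c [0.448  0.3348 0.05  ] sides [0.1293 0.1269 0.127  0.1268] ang [ -85.6 -176.2   94.4    4.8]
bottle c [0.4265 0.1157 0.032 ] sides [0.0262 0.0685 0.0276 0.0661] ang [-103.8  163.    71.   -18.2]
bcap c [0.4746 0.1007 0.025 ] sides [0.] ang [0.]
basket rim c [ 0.4931 -0.1044  0.03  ] sides [0.0551 0.0907 0.0574 0.0871] ang [-114.4  153.5   61.9  -28.1]
bar c [ 0.4938 -0.1034  0.136 ] sides [0.0875 0.0875] ang [153. -27.]
guard c [ 0.5043 -0.2137  0.088 ] sides [0.2775 0.2775] ang [-179.5    0.5]
basin c [ 0.4784 -0.3204  0.045 ] sides [0.0941 0.1236 0.0951 0.1271] ang [ -84.8 -175.2   97.3    4.4]
stopper c [0.542  0.1082 0.018 ] sides [0.] ang [0.]
vial c [ 0.5378 -0.0025  0.035 ] sides [0.] ang [0.]
orange c [0.5087 0.181  0.055 ] sides [0.] ang [0.]
jar [258.5 240.3] [246 228  26  25 495] [0.6297 0.1257 0.055 ]
side jar lid [[269 277  28  23 476]] [[282.0987395  286.86134454]]
side proj of jar lid, bottle, bar ends, guard, basin [[283.0, 284.7], [401.1, 311.8], [364.3, 183.5], [401.5, 198.3], [320.6, 177.9], [445.4, 193.4], [369.2, 189.0], [190.7, 437.3], [247.1, 342.0], [319.8, 360.6], [277.7, 465.2], [313.6, 454.2], [328.7, 368.1], [419.1, 381.2], [421.2, 470.4]]
[[ 0.957  0.292 -0.   ]
 [ 0.292 -0.957  0.001]
 [-0.    -0.001 -1.   ]] [ 0.18935783 -0.62156624  0.22202629]
```

View pics/s1.png

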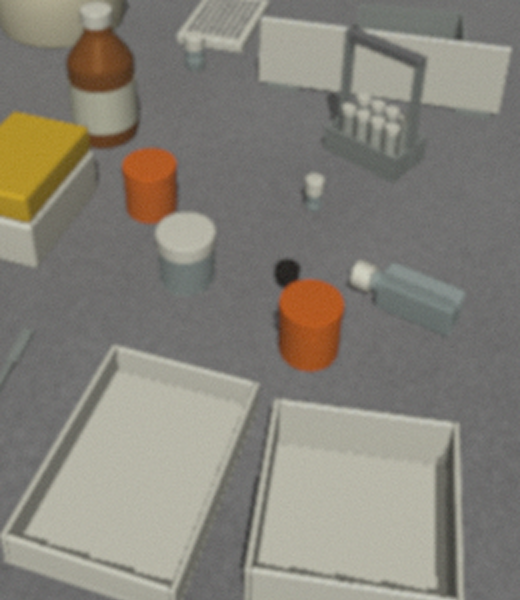

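The side crop confirms the chosen jar: white lid, clear body, near (283,287) in the full picture, with both orange jars separate from it. The rim corners agree across the two views to within about 3 px. Next I write a step calculator and start moving.

```bash
cat > go.py <<'E'
import sys; from h import *
# usage: go.py x y z phi(deg, direction of tool y)  -> units of the shift and turn
s=ctrl.get_state(); R=cv2.Rodrigues(s['tool_rot'])[0]
phi=np.degrees(np.arctan2(R[1,1],R[0,1]))
print('t',round(s['time'],2),'pos',s['position'].round(4),'phi',phi.round(1),'tilt',R[:2,2].round(4),'q',s['joint_positions'].round(2),'w',round(s['grip_width'],3),'gf',round(s['grip_force'],1),'F',s['ft_force'].round(1))
if len(sys.argv)>4:
    a=list(map(float,sys.argv[1:5])); d=(a[3]-phi+180)%360-180
    print('shift',(R.T@(np.array(a[:3])-s['position'])/.3).round(4),'turn z',round(-d/60,4))
E
python3 go.py 0.42 -0.4 0.222 -13
```

```text
t 0.3 pos [ 0.1894 -0.6216  0.2222] phi -73.1 tilt [-0.0003  0.0006] q [ 1.29  0.32 -0.07  1.45  0.02  1.37 -0.06] w 1.004 gf 0.0 F [-0.3 -0.4  0.1]
shift [ 9.507e-01 -4.825e-01  8.000e-04] turn z -1.0009
```

Call:
jog_arm --moves '[0.12, -0.06, 0, 0, 0, -0.12, 1, 0.24, -0.12, 0, 0, 0, -0.25, 1, 0.36, -0.18, 0, 0, 0, -0.38, 1, 0.48, -0.24, 0, 0, 0, -0.5, 1, 0.6, -0.3, 0, 0, 0, -0.63, 1, 0.72, -0.36, 0, 0, 0, -0.76, 1, 0.84, -0.42, 0, 0, 0, -0.88, 1, 0.95, -0.48, 0, 0, 0, -1, 1]' --newtons 20

```text
time: 1.3
position: [0.4211, -0.3998, 0.2226]
tool_rot: [2.455, 1.96, 0.0]
ft_force: [-1.4, 0.4, -0.3]
grip_width: 0.999
grip_force: 0.0
```

```bash
python3 go.py 0.51 -0.12 0.222 40
```

```text
t 1.3 pos [ 0.4211 -0.3998  0.2226] phi -12.8 tilt [ 0.0002 -0.0002] q [ 1.04  0.19 -0.37  1.62  0.07  1.34  0.43] w 0.999 gf 0.0 F [-1.4  0.4 -0.3]
shift [0.9753 0.0824 0.0019] turn z -0.8799
```

Call:
jog_arm --moves '[0.12, 0.01, 0, 0, 0, -0.11, 1, 0.24, 0.02, 0, 0, 0, -0.22, 1, 0.36, 0.03, 0, 0, 0, -0.33, 1, 0.48, 0.04, 0, 0, 0, -0.44, 1, 0.6, 0.05, 0, 0, 0, -0.55, 1, 0.72, 0.06, 0, 0, 0, -0.66, 1, 0.85, 0.07, 0, 0, 0, -0.77, 1, 0.98, 0.08, 0, 0, 0, -0.88, 1]'

```text
time: 2.3
position: [0.5101, -0.1189, 0.2227]
tool_rot: [1.329, 2.846, -0.001]
ft_force: [0.1, -0.3, 0.7]
grip_width: 1.005
grip_force: 0.0
```

```bash
python3 go.py 0.4265 0.1157 0.12 72.5
```

```text
t 2.3 pos [ 0.5101 -0.1189  0.2227] phi 40.0 tilt [ 0.0003 -0.0005] q [ 0.8   0.09 -0.65  1.74  0.06  1.33  0.83] w 1.005 gf 0.0 F [ 0.1 -0.3  0.7]
shift [0.7785 0.2885 0.3418] turn z -0.5425
```

Call:
jog_arm --moves '[0.13, 0.05, 0, 0, 0, -0.09, 0.7, 0.26, 0.1, 0, 0, 0, -0.18, 0.7, 0.39, 0.15, 0, 0, 0, -0.27, 0.7, 0.52, 0.2, 0, 0, 0, -0.36, 0.7, 0.66, 0.25, 0.08, 0, 0, -0.45, 0.7, 0.78, 0.29, 0.16, 0, 0, -0.54, 0.7, 0.78, 0.29, 0.25, 0, 0, -0.54, 0.7, 0.78, 0.29, 0.34, 0, 0, -0.54, 0.7]'

```text
time: 3.3
position: [0.4269, 0.1166, 0.12]
tool_rot: [0.483, 3.103, -0.001]
ft_force: [1.0, -0.8, -0.5]
grip_width: 0.845
grip_force: 0.0
```

```bash
python3 go.py 0.4265 0.1157 0.006 72.5
```

```text
t 3.3 pos [0.4269 0.1166 0.12  ] phi 72.3 tilt [ 0.0012 -0.0008] q [ 0.6  -0.02 -0.9   2.04 -0.01  1.11  0.96] w 0.845 gf 0.0 F [ 1.  -0.8 -0.5]
shift [ 0.0008 -0.003   0.3801] turn z -0.0031
```

Call:
jog_arm --moves '[0, 0, 0.08, 0, 0, 0, 0.7, 0, 0, 0.16, 0, 0, 0, 0.7, 0, 0, 0.24, 0, 0, 0, 0.7, 0, 0, 0.31, 0, 0, 0, 0.7, 0, 0, 0.36, 0, 0, 0, 0.7, 0, 0, 0.38, 0, 0, 0, 0.7, 0, 0, 0.38, 0, 0, 0, 0.7, 0, 0, 0.38, 0, 0, 0, -0.5]'

```text
time: 4.3
position: [0.4278, 0.1157, 0.0072]
tool_rot: [0.487, 3.102, 0.0]
ft_force: [0.2, -0.4, -0.0]
grip_width: 0.797
grip_force: 0.0
```

Call:
jog_arm --moves '[0, 0, 0, 0, 0, 0, -1, 0, 0, 0, 0, 0, 0, -1, 0, 0, 0, 0, 0, 0, -1, 0, 0, 0, 0, 0, 0, -1, 0, 0, 0, 0, 0, 0, -1, 0, 0, 0, 0, 0, 0, -1, 0, 0, -0.05, 0, 0, 0, -1, 0, 0, -0.1, 0, 0, 0, -1]' --newtons 25

```text
time: 5.3
position: [0.4271, 0.1158, 0.0375]
tool_rot: [-0.487, -3.104, -0.0]
ft_force: [0.1, 0.2, -1.0]
grip_width: 0.368
grip_force: 25.0
```

```bash
python3 go.py 0.53 0.23 0.14 20
python3 - <<'E'
from h import *
a=cam('top')['pixels'][280:380,220:340,::-1]; b=cam('side')['pixels'][230:350,320:460,::-1]
cv2.imwrite('pics/g1.png',np.hstack([cv2.resize(a,(360,300)),cv2.resize(b,(360,300))]))
E
```

```text
t 5.3 pos [0.4271 0.1158 0.0375] phi 72.2 tilt [-0.      0.0002] q [ 0.56  0.15 -0.91  2.12  0.14  0.93  0.82] w 0.368 gf 25.0 F [ 0.1  0.2 -1. ]
shift [-0.2099  0.4674 -0.3414] turn z 0.8695
```

View pics/g1.png

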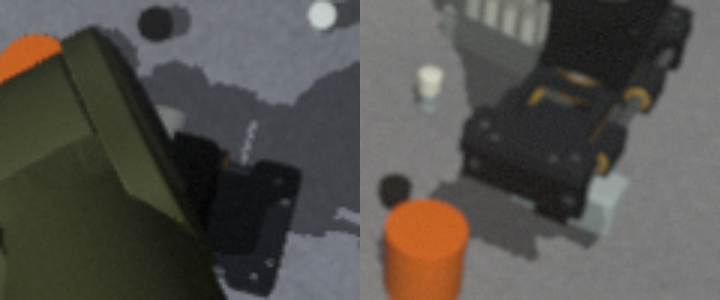

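The picture shows the bottle between the fingers, and the opening of 32 mm matches its width. I carry it to the tray.

Call:
jog_arm --moves '[0, 0, -0.12, 0, 0, 0, -1, 0, 0, -0.26, 0, 0, 0, -1, -0.02, 0.05, -0.34, 0, 0, 0.14, -1, -0.06, 0.13, -0.34, 0, 0, 0.3, -1, -0.1, 0.22, -0.34, 0, 0, 0.46, -1, -0.14, 0.31, -0.34, 0, 0, 0.6, -1, -0.18, 0.4, -0.34, 0, 0, 0.74, -1, -0.21, 0.47, -0.34, 0, 0, 0.87, -1]'

```text
time: 6.4
position: [0.5309, 0.2312, 0.1383]
tool_rot: [-1.809, -2.568, 0.0]
ft_force: [-0.4, -0.8, -1.1]
grip_width: 0.364
grip_force: 25.0
```

```bash
python3 go.py 0.601 0.341 0.1 -4
```

```text
t 6.4 pos [0.5309 0.2312 0.1383] phi 19.7 tilt [-0.0005  0.0003] q [ 0.28  0.35 -0.89  1.71  0.29  1.21 -0.33] w 0.364 gf 25.0 F [-0.4 -0.8 -1.1]
shift [0.2659 0.3433 0.1275] turn z 0.3947
```

Call:
jog_arm --moves '[0.04, 0.06, 0, 0, 0, 0.07, -1, 0.09, 0.12, 0, 0, 0, 0.14, -1, 0.14, 0.18, 0, 0, 0, 0.21, -1, 0.19, 0.24, 0, 0, 0, 0.28, -1, 0.23, 0.3, 0.03, 0, 0, 0.35, -1, 0.265, 0.345, 0.07, 0, 0, 0.395, -1, 0.265, 0.345, 0.13, 0, 0, 0.395, -1, 0.265, 0.345, 0.13, 0, 0, 0.395, -1]'

```text
time: 7.4
position: [0.5991, 0.3388, 0.097]
tool_rot: [-2.292, -2.148, 0.008]
ft_force: [-0.5, -0.2, -1.3]
grip_width: 0.367
grip_force: 25.0
```

```bash
python3 go.py 0.601 0.341 0.0115 -4
```

```text
t 7.4 pos [0.5991 0.3388 0.097 ] phi -3.7 tilt [-0.0039 -0.0029] q [-0.03  0.6  -0.74  1.46  0.41  1.24 -0.88] w 0.367 gf 25.0 F [-0.5 -0.2 -1.3]
shift [0.0088 0.0069 0.2849] turn z 0.0047
```

Call:
jog_arm --moves '[0, 0, 0.05, 0, 0, 0, -1, 0, 0, 0.11, 0, 0, 0, -1, 0, 0, 0.17, 0, 0, 0, -1, 0, 0, 0.22, 0, 0, 0, -1, 0, 0, 0.26, 0, 0, 0, -1, 0, 0, 0.285, 0, 0, 0, -1, 0, 0, 0.285, 0, 0, 0, -1, 0, 0, 0.285, 0, 0, 0, -1]'

```text
time: 8.4
position: [0.6009, 0.3409, 0.0146]
tool_rot: [2.293, 2.147, 0.002]
ft_force: [0.5, 0.7, -0.5]
grip_width: 0.364
grip_force: 25.0
```

```bash
python3 go.py 0.601 0.341 0.0115 -4
```

```text
t 8.4 pos [0.6009 0.3409 0.0146] phi -3.7 tilt [0.0009 0.0006] q [-0.06  0.68 -0.7   1.52  0.47  1.11 -0.92] w 0.364 gf 25.0 F [ 0.5  0.7 -0.5]
shift [0.0004 0.0004 0.0105] turn z 0.0042
```

Call:
jog_arm --moves '[0, 0, 0.005, 0, 0, 0, -1, 0, 0, 0.01, 0, 0, 0, -1, 0, 0, 0.01, 0, 0, 0, -1, 0, 0, 0.01, 0, 0, 0, -0.1, 0, 0, 0.01, 0, 0, 0, 0.1, 0, 0, 0.01, 0, 0, 0, 0.15, 0, 0, -0.03, 0, 0, 0, 0.15, 0, 0, -0.12, 0, 0, 0, 0.15]'

```text
time: 9.4
position: [0.5998, 0.34, 0.0498]
tool_rot: [-2.292, -2.147, 0.004]
ft_force: [1.1, 0.1, 0.5]
grip_width: 0.574
grip_force: 0.0
```

```bash
python3 go.py 0.6297 0.1257 0.14 46
```

```text
t 9.4 pos [0.5998 0.34   0.0498] phi -3.7 tilt [-0.0021 -0.0011] q [-0.05  0.64 -0.72  1.5   0.44  1.17 -0.91] w 0.574 gf 0.0 F [1.1 0.1 0.5]
shift [-0.7066  0.1456 -0.3001] turn z -0.8291
```

Call:
jog_arm --moves '[0, 0, -0.15, 0, 0, 0, 0.15, -0.06, 0.02, -0.3, 0, 0, -0.1, 0.15, -0.2, 0.04, -0.3, 0, 0, -0.25, 0.6, -0.34, 0.07, -0.3, 0, 0, -0.4, 0.8, -0.48, 0.1, -0.3, 0, 0, -0.55, 0.8, -0.62, 0.13, -0.3, 0, 0, -0.7, 0.8, -0.705, 0.145, -0.3, 0, 0, -0.83, 0.8, -0.705, 0.145, -0.3, 0, 0, -0.83, 0.8]'

```text
time: 10.4
position: [0.6311, 0.1232, 0.1405]
tool_rot: [1.184, 2.909, -0.001]
ft_force: [0.7, 0.5, 0.2]
grip_width: 0.898
grip_force: 0.0
```

```bash
python3 go.py 0.6297 0.1257 0.085 75
python3 - <<'E'
from h import *
i=cam('top'); g=i['pixels'][...,1].astype(np.uint8)
a=i['pixels'][220:400,100:300,::-1]; b=cam('side')['pixels'][260:480,180:440,::-1]
cv2.imwrite('pics/g2.png',np.hstack([cv2.resize(a,(400,360)),cv2.resize(b,(400,360))]))
# tip box near edge, height 80 mm
print(onplane(i,[(246,177),(306,179)],.08).round(3),onplane(i,[(246,177),(306,179)],.06).round(3))
E
```

```text
t 10.4 pos [0.6311 0.1232 0.1405] phi 45.7 tilt [ 0.0007 -0.0012] q [ 0.45  0.51 -0.92  1.55  0.42  1.29  0.27] w 0.898 gf 0.0 F [0.7 0.5 0.2]
shift [0.0092 0.0028 0.185 ] turn z -0.4882
[[0.751 0.143 0.08 ]
 [0.739 0.027 0.08 ]] [[0.758 0.145 0.06 ]
 [0.746 0.028 0.06 ]]
```

View pics/g2.png

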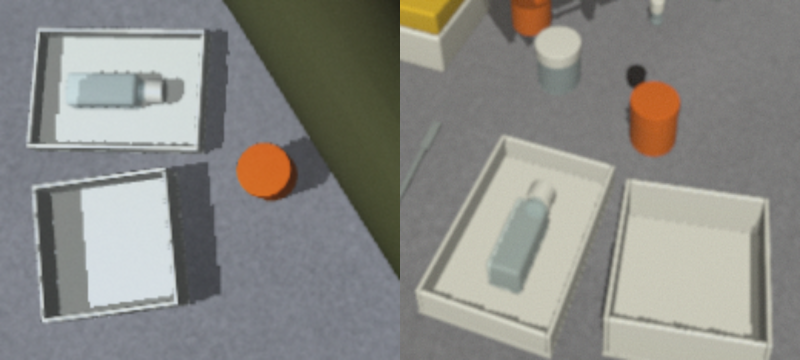

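The bottle lies flat and well inside the tray, with its glass part near (105,90) in the crop. Next is the jar.

Call:
jog_arm --moves '[0, 0, 0, 0, 0, -0.12, 0.8, 0.01, 0, 0.02, 0, 0, -0.25, 0.8, 0.01, 0, 0.05, 0, 0, -0.38, 0.8, 0.01, 0, 0.09, 0, 0, -0.49, 0.8, 0.01, 0, 0.13, 0, 0, -0.49, 0.8, 0.01, 0, 0.165, 0, 0, -0.49, 0.8, 0.01, 0, 0.185, 0, 0, -0.49, 0.8, 0.01, 0, 0.185, 0, 0, -0.49, 0.8]'

```text
time: 11.5
position: [0.6277, 0.1287, 0.0841]
tool_rot: [-0.399, -3.116, 0.001]
ft_force: [-0.3, -0.9, -0.5]
grip_width: 0.901
grip_force: 0.0
```

```bash
python3 go.py 0.6297 0.1257 0.007 75
```

```text
t 11.5 pos [0.6277 0.1287 0.0841] phi 75.4 tilt [-0.0007 -0.0002] q [ 0.48  0.6  -0.98  1.61  0.53  1.22  0.71] w 0.901 gf 0.0 F [-0.3 -0.9 -0.5]
shift [-0.0093 -0.008   0.257 ] turn z 0.007
```

Call:
jog_arm --moves '[-0.005, -0.005, 0.05, 0, 0, 0, 0.8, -0.005, -0.005, 0.1, 0, 0, 0, 0.8, -0.005, -0.005, 0.15, 0, 0, 0, 0.8, -0.005, -0.005, 0.2, 0, 0, 0, 0.8, -0.005, -0.005, 0.24, 0, 0, 0, 0.8, -0.005, -0.005, 0.257, 0, 0, 0, 0.8, -0.005, -0.005, 0.257, 0, 0, 0, 0.8, -0.005, -0.005, 0.257, 0, 0, 0, 0.4]'

```text
time: 12.5
position: [0.6294, 0.1271, 0.008]
tool_rot: [0.398, 3.115, 0.0]
ft_force: [0.5, 0.2, 0.4]
grip_width: 0.849
grip_force: 0.0
```

Call:
jog_arm --moves '[0, 0, 0, 0, 0, 0, -0.3, 0, 0, 0, 0, 0, 0, -1, 0, 0, 0, 0, 0, 0, -1, 0, 0, 0, 0, 0, 0, -1, 0, 0, 0, 0, 0, 0, -1, 0, 0, 0, 0, 0, 0, -1, 0, 0, -0.03, 0, 0, 0, -1, 0, 0, -0.08, 0, 0, 0, -1]' --newtons 25

```text
time: 13.5
position: [0.6283, 0.1272, 0.0315]
tool_rot: [-0.397, -3.115, -0.0]
ft_force: [-0.2, 1.0, -1.4]
grip_width: 0.586
grip_force: 25.0
```

```bash
python3 go.py 0.54 0.24 0.15 94
```

```text
t 13.5 pos [0.6283 0.1272 0.0315] phi 75.5 tilt [-0.0014  0.0004] q [ 0.46  0.66 -0.94  1.65  0.58  1.14  0.68] w 0.586 gf 25.0 F [-0.2  1.  -1.4]
shift [ 0.3798  0.2902 -0.3945] turn z -0.3087
```

Call:
jog_arm --moves '[0, 0, -0.1, 0, 0, 0, -1, 0, 0, -0.24, 0, 0, 0, -1, 0.02, 0.02, -0.36, 0, 0, -0.05, -1, 0.08, 0.06, -0.39, 0, 0, -0.1, -1, 0.15, 0.12, -0.39, 0, 0, -0.15, -1, 0.23, 0.18, -0.39, 0, 0, -0.2, -1, 0.31, 0.24, -0.39, 0, 0, -0.26, -1, 0.38, 0.29, -0.39, 0, 0, -0.31, -1]'

```text
time: 14.5
position: [0.5383, 0.2418, 0.1478]
tool_rot: [0.12, -3.138, 0.0]
ft_force: [-0.5, 1.1, -0.6]
grip_width: 0.588
grip_force: 25.0
```

```bash
python3 go.py 0.448 0.335 0.1 94
```

```text
t 14.5 pos [0.5383 0.2418 0.1478] phi 94.4 tilt [-0.0011 -0.0002] q [ 0.44  0.49 -1.16  1.67  0.46  1.29  0.84] w 0.588 gf 25.0 F [-0.5  1.1 -0.6]
shift [0.2762 0.3328 0.1597] turn z 0.0061
```

Call:
jog_arm --moves '[0.03, 0.04, 0, 0, 0, 0.08, -1, 0.08, 0.1, 0, 0, 0, 0.18, -1, 0.14, 0.17, 0, 0, 0, 0.3, -1, 0.2, 0.24, 0, 0, 0, 0.42, -1, 0.25, 0.3, 0.03, 0, 0, 0.54, -1, 0.276, 0.333, 0.08, 0, 0, 0.66, -1, 0.276, 0.333, 0.13, 0, 0, 0.74, -1, 0.276, 0.333, 0.16, 0, 0, 0.74, -1]'

```text
time: 15.5
position: [0.4497, 0.3338, 0.0995]
tool_rot: [-1.079, -2.95, 0.002]
ft_force: [0.6, -0.1, -2.0]
grip_width: 0.589
grip_force: 25.0
```

```bash
python3 go.py 0.448 0.335 0.013 50
```

```text
t 15.5 pos [0.4497 0.3338 0.0995] phi 49.8 tilt [-0.0007 -0.001 ] q [ 0.17  0.4  -1.02  1.8   0.37  1.15 -0.1 ] w 0.589 gf 25.0 F [ 0.6 -0.1 -2. ]
shift [ 0.007  -0.0003  0.2883] turn z -0.0028
```

Call:
jog_arm --moves '[0, 0, 0.06, 0, 0, 0, -1, 0, 0, 0.12, 0, 0, 0, -1, 0, 0, 0.18, 0, 0, 0, -1, 0, 0, 0.23, 0, 0, 0, -1, 0, 0, 0.265, 0, 0, 0, -1, 0, 0, 0.288, 0, 0, 0, -1, 0, 0, 0.288, 0, 0, 0, -1, 0, 0, 0.288, 0, 0, 0, -1]'

```text
time: 16.5
position: [0.4512, 0.3339, 0.0145]
tool_rot: [1.083, 2.948, 0.001]
ft_force: [-0.5, 0.5, -0.9]
grip_width: 0.589
grip_force: 25.0
```

```bash
python3 go.py 0.448 0.335 0.0125 50
```

```text
t 16.5 pos [0.4512 0.3339 0.0145] phi 49.7 tilt [0.0008 0.0004] q [ 0.09  0.51 -0.94  1.86  0.48  1.01 -0.18] w 0.589 gf 25.0 F [-0.5  0.5 -0.9]
shift [ 0.0105 -0.004   0.0067] turn z -0.0058
```

Lower a little, release, then rise.

Call:
jog_arm --moves '[0, 0, 0.003, 0, 0, 0, -1, 0, 0, 0.006, 0, 0, 0, -1, 0, 0, 0.006, 0, 0, 0, -1, 0, 0, 0.006, 0, 0, 0, 0.3, 0, 0, 0.006, 0, 0, 0, 0.5, 0, 0, 0.006, 0, 0, 0, 0.5, 0, 0, 0.006, 0, 0, 0, 0.5, 0, 0, -0.04, 0, 0, 0, 0.5]'

```text
time: 17.5
position: [0.4501, 0.333, 0.0256]
tool_rot: [-1.083, -2.948, 0.003]
ft_force: [0.2, -0.1, -0.3]
grip_width: 0.75
grip_force: 0.0
```

Call:
jog_arm --moves '[0, 0, -0.06, 0, 0, 0, 0.5, 0, 0, -0.14, 0, 0, 0, 0.5, 0, 0, -0.24, 0, 0, 0, 0.5, 0, 0, -0.36, 0, 0, 0.1, 0.5, 0, 0, -0.48, 0, 0, 0.2, 0.5, 0, 0, -0.6, 0, 0, 0.3, 0.5, 0, 0, -0.68, 0, 0, 0.4, 0.5, 0, 0, -0.68, 0, 0, 0.5, 0.5]'

```text
time: 18.5
position: [0.4515, 0.335, 0.2339]
tool_rot: [1.812, 2.563, 0.008]
ft_force: [0.2, -0.5, -0.8]
grip_width: 0.752
grip_force: 0.0
```

```bash
python3 go.py 0.55 0.12 0.235 -40
```

```text
t 18.5 pos [0.4515 0.335  0.2339] phi 19.5 tilt [0.0052 0.0025] q [ 0.17  0.24 -0.99  1.64  0.21  1.37 -0.5 ] w 0.752 gf 0.0 F [ 0.2 -0.5 -0.8]
shift [-0.7852  0.0702 -0.0037] turn z 0.9915
```

Call:
jog_arm --moves '[-0.08, 0.01, 0, 0, 0, 0.12, 0.5, -0.18, 0.02, 0, 0, 0, 0.25, 0.5, -0.28, 0.03, 0, 0, 0, 0.38, 0.5, -0.38, 0.035, 0, 0, 0, 0.5, 0.5, -0.48, 0.04, 0, 0, 0, 0.63, 0.5, -0.58, 0.05, 0, 0, 0, 0.76, 0.5, -0.68, 0.06, 0, 0, 0, 0.88, 0.5, -0.785, 0.07, 0, 0, 0, 0.99, 0.5]'

```text
time: 19.5
position: [0.5501, 0.1186, 0.2317]
tool_rot: [2.846, 1.33, 0.003]
ft_force: [-0.4, 1.9, -0.7]
grip_width: 0.749
grip_force: 0.0
```

```bash
python3 go.py 0.4935 -0.1038 0.235 -98
python3 - <<'E'
from h import *
i=cam('top'); a=i['pixels'][220:400,100:300,::-1]; b=cam('side')['pixels'][260:480,180:440,::-1]
cv2.imwrite('pics/g3.png',np.hstack([cv2.resize(a,(400,360)),cv2.resize(b,(400,360))]))
E
```

```text
t 19.5 pos [0.5501 0.1186 0.2317] phi -39.9 tilt [0.0019 0.0003] q [ 0.39  0.19 -0.73  1.64  0.13  1.36 -1.06] w 0.749 gf 0.0 F [-0.4  1.9 -0.7]
shift [-0.6898  0.3308 -0.0115] turn z 0.9682
```

View pics/g3.png

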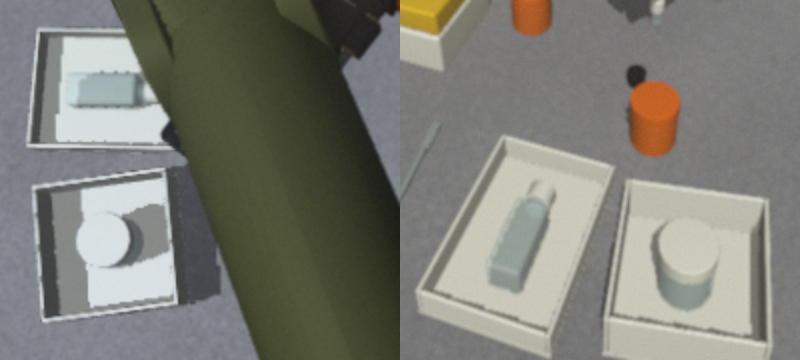

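The jar stands upright in the middle of the tub, near (105,240) in the crop, and the bottle is still in place. On to the basket.

Call:
jog_arm --moves '[-0.09, 0.04, 0, 0, 0, 0.12, 0.5, -0.18, 0.08, 0, 0, 0, 0.24, 0.5, -0.28, 0.13, 0, 0, 0, 0.37, 0.5, -0.38, 0.18, 0, 0, 0, 0.5, 0.5, -0.48, 0.23, 0, 0, 0, 0.63, 0.5, -0.58, 0.28, 0, 0, 0, 0.76, 0.5, -0.69, 0.33, 0, 0, 0, 0.88, 0.5, -0.69, 0.33, 0, 0, 0, 0.97, 0.5]'

```text
time: 20.6
position: [0.4929, -0.1059, 0.2311]
tool_rot: [3.132, -0.227, 0.001]
ft_force: [0.1, 0.5, 0.3]
grip_width: 0.755
grip_force: 0.0
```

```bash
python3 go.py 0.4935 -0.1038 0.17 -117
```

```text
t 20.6 pos [ 0.4929 -0.1059  0.2311] phi -98.3 tilt [ 0.0008 -0.0012] q [ 0.65  0.03 -0.49  1.78  0.01  1.34 -1.57] w 0.755 gf 0.0 F [0.1 0.5 0.3]
shift [ 0.0009 -0.0073  0.2036] turn z 0.3116
```

Call:
jog_arm --moves '[0, -0.007, 0, 0, 0, 0.12, 0.5, 0, -0.007, 0.02, 0, 0, 0.24, 0.5, 0, -0.007, 0.06, 0, 0, 0.31, 0.5, 0, -0.007, 0.1, 0, 0, 0.31, 0.5, 0, -0.007, 0.15, 0, 0, 0.31, 0.5, 0, -0.007, 0.19, 0, 0, 0.31, 0.5, 0, -0.007, 0.2, 0, 0, 0.31, 0.5, 0, -0.007, 0.2, 0, 0, 0.31, 0.5]'

```text
time: 21.6
position: [0.4939, -0.1016, 0.1699]
tool_rot: [-3.058, 0.721, 0.0]
ft_force: [0.3, -0.1, 0.1]
grip_width: 0.753
grip_force: 0.0
```

```bash
python3 go.py 0.4935 -0.1038 0.111 -117
python3 - <<'E'
from h import *
# refine the bar direction from the side view, where the arm does not cover it
j=cam('side'); a=j['pixels'][150:270,320:440,::-1]
cv2.imwrite('pics/g4.png',cv2.resize(a,(600,600),interpolation=cv2.INTER_CUBIC))
E
```

```text
t 21.6 pos [ 0.4939 -0.1016  0.1699] phi -116.5 tilt [-0.0002  0.0001] q [ 0.63  0.07 -0.5   1.86  0.04  1.22 -1.91] w 0.753 gf 0.0 F [ 0.3 -0.1  0.1]
shift [0.0023 0.0072 0.1965] turn z 0.0077
```

View pics/g4.png

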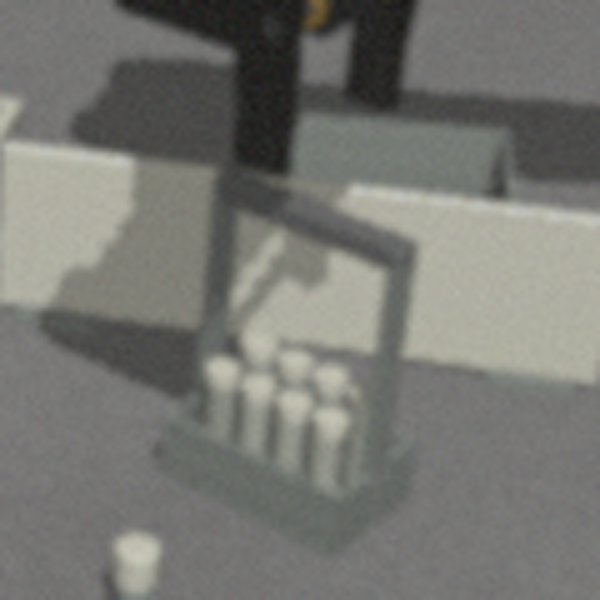

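The side crop shows the bar from (225,170) to (412,245), with the fingers on either side of it. Both bar ends agree with the top-view estimate to within 1 px. I descend and grip.

Call:
jog_arm --moves '[0, 0.004, 0.04, 0, 0, 0, 0.5, 0, 0.004, 0.08, 0, 0, 0, 0.5, 0, 0.004, 0.12, 0, 0, 0, 0.5, 0, 0.004, 0.16, 0, 0, 0, 0.5, 0, 0.004, 0.19, 0, 0, 0, 0.5, 0, 0.004, 0.196, 0, 0, 0, 0.5, 0, 0.004, 0.196, 0, 0, 0, 0, 0, 0.004, 0.196, 0, 0, 0, -0.3]'

```text
time: 22.65
position: [0.4937, -0.1027, 0.1117]
tool_rot: [3.057, -0.721, 0.001]
ft_force: [-0.5, 0.2, 0.3]
grip_width: 0.601
grip_force: 0.0
```

```bash
python3 go.py 0.4935 -0.1038 0.111 -117
```

```text
t 22.65 pos [ 0.4937 -0.1027  0.1117] phi -116.6 tilt [ 0.0008 -0.0003] q [ 0.62  0.13 -0.5   1.93  0.07  1.1  -1.94] w 0.601 gf 0.0 F [-0.5  0.2  0.3]
shift [0.001  0.0034 0.0023] turn z 0.0074
```

Call:
jog_arm --moves '[0, 0, 0, 0, 0, 0, -0.5, 0, 0, 0, 0, 0, 0, -0.65, 0, 0, 0, 0, 0, 0, -0.8, 0, 0, 0, 0, 0, 0, -1, 0, 0, 0, 0, 0, 0, -1, 0, 0, 0, 0, 0, 0, -1, 0, 0, 0, 0, 0, 0, -1, 0, 0, 0, 0, 0, 0, -1]' --newtons 40

```text
time: 23.65
position: [0.4932, -0.1027, 0.1112]
tool_rot: [3.058, -0.721, -0.0]
ft_force: [-1.3, 0.4, -1.1]
grip_width: 0.127
grip_force: 39.9
```

```bash
python3 go.py 0.4935 -0.1038 0.245 -85
```

```text
t 23.65 pos [ 0.4932 -0.1027  0.1112] phi -116.6 tilt [-0.0002 -0.    ] q [ 0.62  0.13 -0.5   1.93  0.07  1.1  -1.94] w 0.127 gf 39.9 F [-1.3  0.4 -1.1]
shift [ 0.0025  0.003  -0.4462] turn z -0.5259
```

Call:
jog_arm --moves '[0, 0, -0.03, 0, 0, 0, -1, 0, 0, -0.08, 0, 0, 0, -1, 0, 0, -0.15, 0, 0, 0, -1, 0, 0, -0.23, 0, 0, 0, -1, 0, 0, -0.31, 0, 0, 0, -1, 0, 0, -0.38, 0, 0, 0, -1, 0, 0, -0.43, 0, 0, 0, -1, 0, 0, -0.45, 0, 0, 0, -1]'

```text
time: 24.65
position: [0.4938, -0.1027, 0.2476]
tool_rot: [3.057, -0.721, 0.003]
ft_force: [-0.0, -0.8, -2.3]
grip_width: 0.132
grip_force: 39.9
```

```bash
python3 go.py 0.4784 -0.3204 0.245 -84.7
python3 - <<'E'
from h import *
j=cam('side'); b=j['pixels'][60:260,260:460,::-1]; i=cam('top'); a=i['pixels'][200:380,340:540,::-1]
cv2.imwrite('pics/g5.png',np.hstack([cv2.resize(a,(400,360),interpolation=cv2.INTER_CUBIC),cv2.resize(b,(400,360),interpolation=cv2.INTER_CUBIC)]))
E
```

```text
t 24.65 pos [ 0.4938 -0.1027  0.2476] phi -116.5 tilt [ 0.0017 -0.0007] q [ 0.64  0.02 -0.49  1.75  0.01  1.37 -1.89] w 0.132 gf 39.9 F [-0.  -0.8 -2.3]
shift [0.2786 0.6721 0.009 ] turn z -0.5308
```

View pics/g5.png

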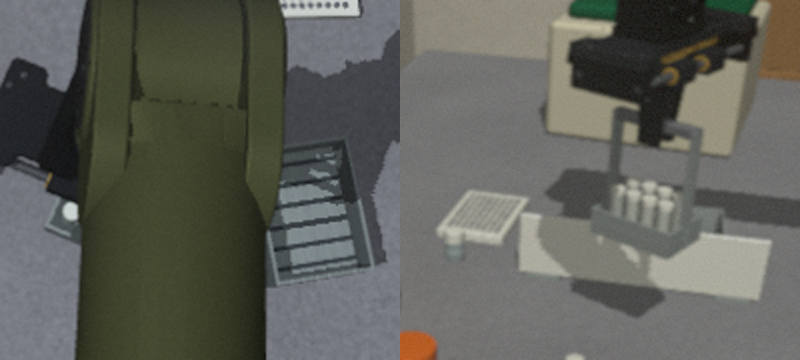

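The basket is off the table and hangs level from the bar, at about (645,220) in the right half. I carry it over the guard in two calls.

Call:
jog_arm --moves '[0.01, 0.02, 0, 0, 0, -0.02, -1, 0.03, 0.06, 0, 0, 0, -0.05, -1, 0.05, 0.11, 0, 0, 0, -0.09, -1, 0.07, 0.16, 0, 0, 0, -0.13, -1, 0.09, 0.21, 0, 0, 0, -0.17, -1, 0.11, 0.26, 0, 0, 0, -0.21, -1, 0.13, 0.31, 0, 0, 0, -0.24, -1, 0.14, 0.34, 0, 0, 0, -0.26, -1]'

```text
time: 25.75
position: [0.4845, -0.214, 0.2452]
tool_rot: [-3.127, 0.3, 0.003]
ft_force: [-0.4, -0.7, -1.6]
grip_width: 0.131
grip_force: 39.9
```

```bash
python3 go.py 0.4784 -0.3204 0.245 -84.7
```

```text
t 25.75 pos [ 0.4845 -0.214   0.2452] phi -101.0 tilt [-0.0017  0.0006] q [ 0.75  0.07 -0.4   1.7   0.03  1.37 -1.42] w 0.131 gf 39.9 F [-0.4 -0.7 -1.6]
shift [0.0475 0.3522 0.0005] turn z -0.271
```

Call:
jog_arm --moves '[0.005, 0.04, 0, 0, 0, -0.03, -1, 0.012, 0.09, 0, 0, 0, -0.07, -1, 0.02, 0.15, 0, 0, 0, -0.11, -1, 0.03, 0.21, 0, 0, 0, -0.16, -1, 0.036, 0.26, 0, 0, 0, -0.2, -1, 0.042, 0.31, 0, 0, 0, -0.24, -1, 0.047, 0.34, 0, 0, 0, -0.26, -1, 0.047, 0.352, 0, 0, 0, -0.27, -1]'

```text
time: 26.75
position: [0.4789, -0.3193, 0.2458]
tool_rot: [-3.138, -0.144, 0.001]
ft_force: [-0.2, 0.3, -1.5]
grip_width: 0.124
grip_force: 39.9
```

Call:
jog_arm --moves '[0, 0, 0, 0, 0, 0, -1, 0, 0, 0, 0, 0, 0, -1, 0, 0, 0, 0, 0, 0, -1, 0, 0, 0, 0, 0, 0, -1, 0, 0, 0, 0, 0, 0, -1, 0, 0, 0, 0, 0, 0, -1, 0, 0, 0, 0, 0, 0, -1, 0, 0, 0, 0, 0, 0, -1]'

```text
time: 27.75
position: [0.4791, -0.319, 0.2462]
tool_rot: [3.138, 0.144, -0.0]
ft_force: [0.8, -0.2, -1.7]
grip_width: 0.132
grip_force: 39.9
```

```bash
python3 go.py 0.4784 -0.3204 0.178 -84.7
python3 - <<'E'
from h import *
# basket underside edges via side view: basin rim and basket dark-steel regions; estimate jar/bottle unaffected; is basin visible from the top?
i=cam('top'); j=cam('side'); save(i,'t6.png'); save(j,'s6.png')
f=cv2.cvtColor(cv2.imread('pics/top0.png'),cv2.COLOR_BGR2GRAY)
# better basin rim: fit lines to outer edge with subpixel corners from the first picture
from m import c2,onplane as op
px=c2([(486,266),(675,236),(728,490),(535,530)]).astype(np.float32).reshape(-1,1,2)
q=cv2.cornerSubPix(f,px.copy(),(3,3),(-1,-1),(3,50,.01)).reshape(-1,2); print(px.reshape(-1,2),q)
P=op(i,q,.045); print(P.mean(0),np.linalg.norm(np.roll(P,-1,0)-P,axis=1), [np.degrees(np.arctan2(*(np.roll(P,-1,0)-P)[k,1::-1])) for k in range(4)])
print('side px of rim corners',proj(j,P).round(1).tolist())
E
```

```text
t 27.75 pos [ 0.4791 -0.319   0.2462] phi -84.8 tilt [-0.     -0.0001] q [ 0.84  0.17 -0.34  1.6   0.06  1.38 -0.98] w 0.132 gf 39.9 F [ 0.8 -0.2 -1.7]
shift [-0.0026  0.0043  0.2275] turn z -0.0009
[[466.125 276.125]
 [513.375 268.625]
 [526.625 332.125]
 [478.375 342.125]] [[465.67075 276.62372]
 [512.49225 268.763  ]
 [525.681   332.0386 ]
 [478.17453 342.4141 ]]
[ 0.4780818 -0.3191085  0.045    ] [0.09341119 0.12311587 0.0938984  0.12671221] [np.float64(-84.25718947632895), np.float64(-175.14779514709008), np.float64(97.93377329718484), np.float64(4.688196049896854)]
side px of rim corners [[369.5, 189.2], [371.1, 171.5], [420.1, 175.7], [423.5, 194.1]]
```

```bash
cat > fit.py <<'E'
from h import *
def edges(img,i,C,z,chan):
    L=[]
    for k in range(4):
        a,b=C[k],C[(k+1)%4]; d=(b-a)/np.linalg.norm(b-a); n=np.array([-d[1],d[0]])
        pts=[]
        for t in np.linspace(.12,.88,40):
            s=np.arange(-2.6,2.7,.2); q=(a+(b-a)*t+s[:,None]*n).astype(np.float32)
            v=cv2.remap(chan.astype(np.float32),q[:,0].reshape(1,-1),q[:,1].reshape(1,-1),cv2.INTER_LINEAR)[0]
            w=np.clip(v-np.percentile(v,60),0,None)**2; pts.append(q.T@w/w.sum())
        P=op=onplane(i,pts,z)[:,:2].astype(np.float32)
        vx,vy,x,y=cv2.fitLine(P,cv2.DIST_HUBER,0,.001,.001).ravel(); L.append((vx,vy,x,y))
        r=(P-[x,y])@[-vy,vx]; print(k,'ang',round(np.degrees(np.arctan2(vy,vx))%90,2),'rms mm',(r.std()*1e3).round(2))
    X=[]
    for k in range(4):
        a,b=L[k-1],L[k]; A=np.array([[a[0],-b[0]],[a[1],-b[1]]]); t=np.linalg.solve(A,[b[2]-a[2],b[3]-a[3]]); X.append([a[2]+t[0]*a[0],a[3]+t[0]*a[1]])
    X=np.array(X); print('centre',X.mean(0).round(4),'sides',np.linalg.norm(np.roll(X,-1,0)-X,axis=1).round(4)); return X
if __name__=='__main__':
    i=cam('top'); f=cv2.imread('pics/top0.png').astype(float)
    C=np.array([(486,266),(675,236),(728,490),(535,530)])/4-.375+[345,210]
    for nm,ch in(('grey',f.mean(2)),('teal',2*f[...,1]-f[...,0]-f[...,2])): print(nm); edges(f,i,C,.045,ch)
E
python3 fit.py
```

```text
grey
0 ang 4.89 rms mm 0.52
1 ang 5.03 rms mm 0.15
2 ang 4.73 rms mm 0.69
3 ang 5.07 rms mm 0.16
centre [ 0.479  -0.3196] sides [0.093  0.129  0.0929 0.1288]
teal
0 ang 4.92 rms mm 1.2
1 ang 4.9 rms mm 0.68
2 ang 5.69 rms mm 1.07
3 ang 5.25 rms mm 1.16
centre [ 0.4786 -0.3191] sides [0.0929 0.1242 0.0921 0.1255]
```

Call:
jog_arm --moves '[0, 0, 0.01, 0, 0, 0, -1, 0, 0.001, 0.04, 0, 0, 0, -1, 0, 0.002, 0.08, 0, 0, 0, -1, 0, 0.002, 0.12, 0, 0, 0, -1, 0, 0.002, 0.16, 0, 0, 0, -1, 0, 0.002, 0.2, 0, 0, 0, -1, 0, 0.002, 0.225, 0, 0, 0, -1, 0, 0.002, 0.233, 0, 0, 0, -1]'

```text
time: 28.95
position: [0.4789, -0.3195, 0.1757]
tool_rot: [-3.138, -0.144, 0.001]
ft_force: [-0.4, -0.4, -1.9]
grip_width: 0.13
grip_force: 39.9
```

Call:
jog_arm --moves '[0, 0, 0, 0, 0, 0, -1, 0, 0, 0, 0, 0, 0, -1, 0, 0, 0, 0, 0, 0, -1, 0, 0, 0, 0, 0, 0, -1, 0, 0, 0, 0, 0, 0, -1, 0, 0, 0, 0, 0, 0, -1, 0, 0, 0, 0, 0, 0, -1, 0, 0, 0, 0, 0, 0, -1]'

```text
time: 29.95
position: [0.4791, -0.3196, 0.1763]
tool_rot: [3.138, 0.144, -0.0]
ft_force: [-0.6, -0.6, -2.2]
grip_width: 0.132
grip_force: 39.9
```

```bash
python3 go.py 0.4788 -0.3195 0.1762 -85
python3 - <<'E'
from h import *
j=cam('side'); save(j,'s7.png'); p=j['pixels'].astype(int)
# predicted pixels of the handle posts' outer edges (basket x = +-45 mm at z=0.065+0.10) and bar
c=np.array([.4788,-.3195]); e=np.array([np.cos(np.radians(5)),np.sin(np.radians(5))])
for z in(.15,.165,.18):
    q=proj(j,[[*(c+s*.042*e),z] for s in(1,-1)]); print('z',z,'post px',q.round(1).tolist())
    r=int(round(q[:,1].mean())); print(r,p[r,int(q[0,0])-7:int(q[1,0])+8].mean(1).round().astype(int).tolist(),'from col',int(q[0,0])-7)
E
```

```text
t 29.95 pos [ 0.4791 -0.3196  0.1763] phi -84.7 tilt [-0.     -0.0001] q [ 0.84  0.21 -0.34  1.69  0.07  1.25 -0.99] w 0.132 gf 39.9 F [-0.6 -0.6 -2.2]
shift [-0.0011 -0.0005  0.0005] turn z 0.0042
z 0.15 post px [[382.5, 140.7], [418.9, 143.5]]
142 [72, 70, 67, 71, 72, 82, 82, 83, 78, 72, 76, 74, 74, 78, 80, 79, 82, 83, 84, 89, 91, 91, 93, 94, 96, 97, 99, 99, 99, 101, 103, 98, 106, 103, 105, 103, 102, 101, 104, 104, 107, 103, 104, 112, 122, 132, 138, 141, 136, 132, 126] from col 375
z 0.165 post px [[383.1, 134.6], [419.9, 137.4]]
136 [104, 102, 104, 101, 97, 89, 84, 96, 101, 105, 102, 108, 102, 101, 104, 103, 106, 102, 106, 102, 105, 103, 102, 103, 103, 106, 103, 105, 103, 102, 112, 116, 128, 127, 136, 140, 139, 143, 138, 140, 136, 121, 109, 117, 121, 134, 140, 140, 141, 136, 122] from col 376
z 0.18 post px [[383.7, 128.5], [420.8, 131.2]]
130 [103, 102, 103, 100, 103, 91, 87, 84, 97, 102, 103, 100, 104, 107, 104, 101, 102, 104, 103, 100, 83, 55, 41, 30, 31, 31, 31, 30, 33, 35, 75, 111, 134, 142, 139, 144, 143, 140, 139, 140, 143, 133, 120, 112, 114, 126, 134, 137, 142, 141, 136, 121] from col 376
```

Run:
```python
from h import *
j=cam('side'); f=cv2.imread('pics/side0.png').astype(float).mean(2); p=cv2.imread('pics/s7.png').astype(float).mean(2)
e=np.array([np.cos(np.radians(5)),np.sin(np.radians(5))]); n=np.array([-e[1],e[0]]); c=np.array([.4788,-.3195])
q=proj(j,[[*(c+sx*.065*e+sy*.048*n),.045] for sx,sy in((1,-1),(1,1),(-1,-1),(-1,1))]); print(q.round(1).tolist())
for r in(176,178,180,182,184): print(r,'L',f[r,362:380].round().astype(int).tolist(),'R',f[r,412:430].round().astype(int).tolist())
# finger at z=.18..0.2 and both posts now, and basket body
for r in(126,128,132,134): print(r,p[r,376:428].round().astype(int).tolist())
for z in(.2,.18):print('TCP axis px, near finger',proj(j,[[.4791,-.3196,z],[*(np.array([.4791,-.3196])+.012*n),z]]).round(1).tolist())
s=cv2.imread('pics/s7.png'); print(all(abs(cv2.imread('pics/side0.png').astype(int)[r,c]-s.astype(int)[r,c]).sum()<40 for c,r in((347,265),(334,307),(288,196))))
```

```text
[[370.1, 171.2], [367.9, 189.3], [421.8, 175.5], [423.3, 194.2]]
176 L [111, 113, 112, 111, 109, 113, 115, 116, 113, 111, 112, 110, 113, 112, 114, 113, 110, 113] R [112, 114, 117, 117, 114, 114, 114, 115, 115, 112, 113, 114, 112, 115, 113, 109, 116, 109]
178 L [110, 108, 112, 108, 113, 109, 112, 115, 109, 115, 117, 113, 116, 113, 113, 117, 113, 115] R [114, 113, 110, 110, 111, 113, 111, 103, 96, 108, 116, 112, 113, 118, 114, 113, 116, 112]
180 L [111, 113, 110, 110, 111, 112, 113, 115, 114, 113, 114, 116, 115, 115, 115, 114, 112, 112] R [113, 113, 114, 115, 115, 112, 104, 91, 90, 102, 113, 115, 112, 114, 115, 113, 114, 113]
182 L [128, 123, 115, 109, 100, 96, 100, 108, 117, 115, 111, 113, 114, 113, 111, 112, 112, 113] R [115, 112, 114, 109, 112, 108, 100, 78, 85, 99, 113, 117, 114, 113, 115, 111, 116, 116]
184 L [165, 142, 122, 106, 94, 94, 95, 102, 111, 123, 135, 142, 143, 137, 132, 130, 126, 126] R [112, 110, 114, 115, 109, 102, 88, 73, 81, 97, 111, 117, 114, 115, 112, 111, 113, 114]
126 [105, 103, 100, 101, 103, 95, 90, 82, 86, 85, 85, 87, 87, 84, 86, 83, 84, 84, 84, 80, 68, 56, 3
[... 296 characters left out ...]
17, 116, 111, 113, 115, 111, 103, 104, 113, 119, 132, 134, 140, 143, 136, 128]
132 [102, 104, 104, 104, 98, 92, 88, 90, 100, 102, 103, 102, 100, 101, 105, 101, 103, 105, 104, 101, 80, 54, 34, 31, 34, 29, 35, 29, 29, 48, 91, 121, 138, 140, 137, 140, 142, 141, 137, 140, 140, 130, 115, 110, 114, 128, 136, 142, 139, 137, 135, 118]
134 [104, 102, 107, 104, 100, 94, 86, 92, 98, 105, 103, 104, 106, 104, 103, 105, 102, 104, 104, 103, 92, 84, 73, 74, 75, 76, 71, 73, 67, 75, 109, 132, 143, 138, 140, 141, 139, 139, 142, 138, 136, 125, 115, 112, 121, 132, 138, 141, 140, 140, 132, 112]
TCP axis px, near finger [[403.1, 121.4], [403.1, 123.3]]
TCP axis px, near finger [[402.1, 129.8], [402.1, 131.8]]
True
```

```bash
python3 -c "
from bench import ctrl
print(ctrl.close_job())"
```

```text
the job is handed in; nothing more can be done
None
```

I handed the job in at about 30 s. The bottle lies flat in the tray, the jar stands in the tub, and the arm is holding the basket level over the basin. It is centred to about 1 mm and aligned to about 0.3°; the 2 cm gap above the rim is worked out from the arm's height.

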